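# Clamp a trolley handle unit and hold its telescope out for oiling

### The job

The telescopic pull handle of a rolling tool case lies in its service cradle and I want to oil its slides. Press the orange pad of the raised clamp bar down until the spring catch snaps over the bar's end and holds it by itself, so that the handle unit cannot be dragged along; then squeeze the red button on the outer face of the black crossbar, pull the crossbar straight out past the first stop to the second stop, and finish the program while still holding it there, all the way out with the button squeezed in. Leave the loose things on the bench where they are.

Things in the scene. Friction and masses are not known exactly. Their poses are not given: they have to be found in the camera images.
- service_cradle: Fixed plywood board, 262 x 225 x 12 mm, carrying the handle unit, clamp bar and catch; its place and angle change. Origin on the bench top under the unit's centre line, board spans x -149 to +113, y -150 to +75 mm. Its y axis is the way the handle pulls out, z is up; the push pad and catch are on the -x side. All 'cradle' positions below are in this frame, heights from the bench top.
- clamp_bar (a joint): Hinge of the clamp bar (aluminium, 22 mm wide) that crosses both tubes at cradle y -105 mm; hinge at cradle x +84, 62 mm high. rad: 0 = raised by its spring, about 0.49 = held down by the catch, 0.505 = hard down. Down, it is level, in front of the foot plate's lug, and stops the unit from sliding. At the pad it takes 3 N at first, up to 8 N passing the catch, 6 N when down.
- push_pad (a point): Middle of the top of the clamp bar's orange push pad, 40 mm along the bar, 28 mm across, 164 mm from the hinge. Raised: cradle x -54, y -105 mm, 151 mm high. Held down: x -80, y -105 mm, 75 mm high. A straight vertical press at cradle x -72, y -105 mm meets the outer edge of the pad first and ends well on it.
- catch_nose (a point): Tip of the steel spring catch that snaps over the bar's far end, 26 mm wide, at cradle x -106, y -105 mm, 71 mm high; its top is 110 mm high and it lies at cradle x -106 to -141 mm. It is pushed aside by the bar and needs no touch.
- handle_unit (a joint): How far the whole handle unit has slid along the cradle (m, towards cradle +y): 0 = home, 0.04 = as far as it goes. It slides easily while the clamp bar is up.
- unit_front (a point): Middle of the front face of the unit's black front block (146 mm wide, 18 mm thick, 27 to 61 mm high), at cradle y +66 mm. Behind it run two dark outer tubes, 20 mm thick, axes at cradle x -50 and +50 mm, 44 mm high, to a black foot plate at y -139 to -125 mm, 54 mm high, with a stop lug in its middle (y -139 to -118 mm, 74 mm high).
- pull_handle (a joint): How far the handle is drawn out of the unit (m): 0 = closed, locked; 0.070 = first stop, where it locks if the button is not squeezed; 0.130 = second stop, the end of travel, where it does not lock. A spring pulls it back in, with 3 N closed and 6 N at the second stop; drawing it slowly takes up to about 8 N.
- crossbar_mid (a point): Centre of the handle's black crossbar: 132 mm along cradle x, 22 mm thick along y, 24 mm tall, centre 44 mm high. Closed: cradle x 0, y +127 mm; it moves along +y. Two 14 mm inner tubes run back from it at x -50 and +50 mm; between them, from crossbar to front block, is an open space of 86 x 50 mm, free down to the bench (to the board, 12 mm high, up to y +75).
- release_button (a joint): How far the button is pressed in (m): 0 = out, 0.006 = fully in; over 0.003 the handle is unlocked. Red, 30 mm along the crossbar, 13 mm tall, in the middle of its outer (+y) face, 8 mm proud of it when out, 2 mm when in; moves along -y, 3 N at first, 7 N fully in. A grip across the crossbar, one finger in the space behind it, one on the button, squeezes it in.
- tape_measure: Bystander, loose: yellow tape measure, 39 x 69 x 64 mm; origin under its middle.
- battery_a: Bystander, loose: black tool battery with red latch, 111 x 69 x 50 mm; origin under its middle.
- screwdriver_stub: Bystander, loose: black screwdriver, 149 mm long, 35 mm thick; origin under the middle.

How it is judged:
On the way, in this order (a step that is already met when the one before it is completed fails the run):
1. the clamp bar is down and held by its catch with the hand off it, the handle unit still home and the handle still closed (value of joint clamp_bar above 0.475 rad and contact force between each of the fingers, the arm and clamp_bar below 0.3 N and value of joint handle_unit below 0.008 m and value of joint pull_handle below 0.01 m), for 0.3 s.
2. with the button squeezed in by the fingers, the handle is drawn past its first stop (value of joint clamp_bar above 0.475 rad and value of joint release_button above 0.0032 m and value of joint pull_handle above 0.078 m and contact force between the fingers and pull_handle above 1 N), for 0.05 s.
At the end, for the whole second after the job is handed in: The fingers hold the handle (over 2 N) at its second stop (drawn out over 125 of 130 mm, at rest), the button squeezed in over 4 of 6 mm, so that no lock carries it; the clamp bar is held down by its catch (over 0.475 rad), the robot off it; the handle unit is under 8 mm from home (value of joint clamp_bar above 0.475 rad and value of joint handle_unit below 0.008 m and value of joint pull_handle above 0.125 m and velocity of joint pull_handle below 0.01 m/s and value of joint release_button above 0.004 m and contact force between the fingers and pull_handle above 2 N and contact force between each of the arm, the fingers and clamp_bar below 0.3 N); the arm keeps its last pose, push and grip.
It fails at once if the handle unit is dragged 15 mm or more along its cradle (value of joint handle_unit above 0.015 m).
It fails at once if a loose bystander is moved more than 30 mm (distance of any of tape_measure, battery_a, screwdriver_stub from where it was at the start of the episode above 0.03 m).
It also fails if it takes over 58 s, if anything falls off the work surface, if the arm or the gripper's body presses on something with over 40 N, if the wrist force passes 120 N, or if a joint passes its speed limit or range.

### The arm

A 7-joint arm with a two-finger parallel gripper is mounted at the origin on a cart in front of the work surface, level with it; the furniture and walls round the work are solid. World frame = base frame: x ahead of the robot, y to its left, z up, the work surface at z = 0. Lengths are in m, angles in rad, forces in N, time in s.
With the tool pointing down it reaches from about 0.425 to 0.875 m from the base axis. Payload 4.7 kg.
Tool frame: the origin (TCP) lies between the finger pads; the fingertips stand 14 mm ahead of it and the grasp point (between the pads) lies 5 mm behind it; z points along the fingers, y is the line along which they close (so a half turn about z gives the same grasp; the last joint's range is limited). The gripper opens to 87 mm and grips with 3 to 60 N. Pads are 19 mm wide; open, the fingers measure 117 mm over their backs; the gripper's body (75 mm by 190 mm) begins 51 mm behind the grasp point.
Start: joints at [-1.155, 0.321, -0.07, 1.45, 0.023, 1.371, -0.057], TCP at [0.254, 0.598, 0.237] pointing down, gripper open.
Joint ranges: [-2.86, 2.86], [-0.3, 2.09], [-1.38, 1.24], [0.06, 2.45], [-1.56, 4.7], [0.09, 2.05], [-2.69, 2.69]. Speed limits (rad/s): [2.57, 2.57, 3.14, 3.14, 3.14, 3.14, 3.14].

### API

Orientations are given as a rotation vector (axis times angle).
In Python, from bench import get_state, get_image, camera_params, close_job gives the robot as it stands. The module is installed in compiled form; this text tells all that it offers.
- The arm moves only by the tool arm_command, never from a script. Its argument "motion" is a list of rows, each a list of 5 numbers: the finger opening in mm, from 0 to 87, then the shift along the tool's x, y, z in mm, then the turn about the tool's z in degrees. In form: [[gripper, x, y, z, spin], ...]. A call has 1 to 5 rows; each row is the pose to reach, as a shift and turn from the pose commanded when the call began, along the tool's axes at that moment; what a row does not reach only later rows make up. A row lasts 1/12 s, in which the tool goes at most 41.7 mm and 7.16 degrees, less where a joint would pass 70% of its speed; a pose out of reach is approached as far as the arm can. A call with a gripper value outside its range is refused whole. The fingers move at their own pace and stop on an object; "newtons" is the grip in N (left out, the last holds). Time passes only in rows, so rows that repeat a pose let the fingers close. It gives the time, the measured TCP pose, the force, the opening and the grip force at its end, in the units of the state.
- get_state(): the state, without advancing time (a new reading comes with each control period).
- get_image(name): name is "scene" or "top" or "wrist"; returns (picture, depth): 384x512x3 uint8, red, green, blue; 384x512 float32, m along the optical axis (not along the pixel's ray), 0 where there is no reading.
- camera_params(name): a dict with "intrinsics" (3x3 intrinsics, pixels), "extrinsics" (4x4, takes a point from camera to world coordinates). Camera axes: x right, y down, z forward; pixel columns grow to the right and rows downward; lengths in m; the calibration is good to about 2 mm. A picture is of the moment at which its call begins: read the wrist's pose just before it. camera_params takes no time and is no camera call; for the wrist camera it gives the pose at the moment of the call.
- close_job(): hands the job in; it is judged then, once.
The state is a dict: "time": time; "joint_positions": joint angles; "qd": joint speeds; "joint_torque": joint torques, N m; "position": TCP position; "tool_rot": TCP orientation; "ft_force": force on the tool from outside, world axes, zero at the start; "torque": the same for the moment, N m; "grip_width": opening from 0.0 (shut) to 1.0 (fully open); "grip_force": force on a finger pad.
Only numpy, scipy, OpenCV 4.12 (cv2) and the standard library are available. Lean on these libraries where they do the work, as an engineer would, in place of code of your own. Each camera call takes 0.05 s, during which the arm holds its last target. There are 200 camera calls.

## Working session

There is one attempt and no reset: what is moved stays moved. The work goes in short steps, Python scripts to look and compute and a tool call to move; the robot and the scene stay as the last step left them, time stands still between calls to the robot, and variables do not carry over. Pictures are saved under pics/ and viewed, at most 10 in all, crops included, and the job is handed in when it is done.

Besides the shell and the picture viewer there is one more tool, called after "Emit:" by a JSON object that holds its "api" and its "payload". arm_command: Moves the arm, as the interface text tells. Its arguments: {"type":"object","properties":{"motion":{"type":"array"},"newtons":{"type":"number"}},"required":["motion"]}

```bash
mkdir -p pics; python3 - <<'E'
from bench import *
import cv2,numpy as np
s=get_state();print({k:np.round(v,3).tolist() for k,v in s.items()})
for n in("top","scene"):
    im,d=get_image(n);p=camera_params(n);np.savez(f"{n}.npz",im=im,d=d,K=p["intrinsics"],T=p["extrinsics"])
    cv2.imwrite(f"pics/{n}0.png",im[:,:,::-1]);print(n,np.round(p["intrinsics"],1).tolist(),np.round(p["extrinsics"],3).tolist())
E
```

```text
{'time': 0.0, 'joint_positions': [-1.155, 0.322, -0.07, 1.452, 0.023, 1.371, -0.057], 'qd': [0.003, -0.001, -0.001, 0.001, 0.0, -0.002, 0.001], 'joint_torque': [0.001, -49.129, -0.403, -31.252, -0.064, 0.044, 0.0], 'position': [0.254, 0.598, 0.235], 'tool_rot': [-0.627, -3.078, 0.003], 'ft_force': [-0.062, 0.124, 0.081], 'torque': [0.041, 0.028, -0.027], 'grip_force': 0.0, 'grip_width': 1.002}
top [[463.3, 0.0, 255.5], [0.0, 463.3, 198.9], [0.0, 0.0, 1.0]] [[-0.019, -0.989, 0.146, 0.343], [-1.0, 0.02, 0.006, -0.21], [-0.008, -0.146, -0.989, 1.412], [0.0, 0.0, 0.0, 1.0]]
scene [[387.4, 0.0, 250.4], [0.0, 387.4, 195.1], [0.0, 0.0, 1.0]] [[0.698, -0.448, 0.559, -0.003], [-0.716, -0.416, 0.561, -0.742], [-0.019, -0.791, -0.611, 0.715], [0.0, 0.0, 0.0, 1.0]]
```

View pics/top0.png

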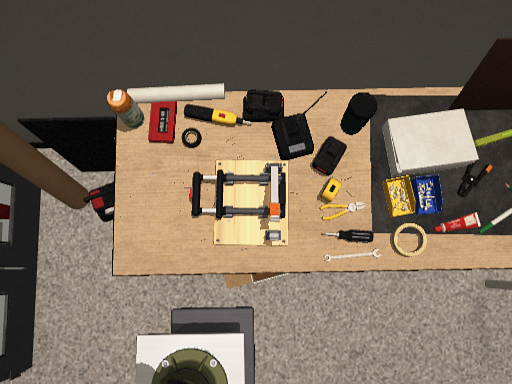

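View pics/scene0.png

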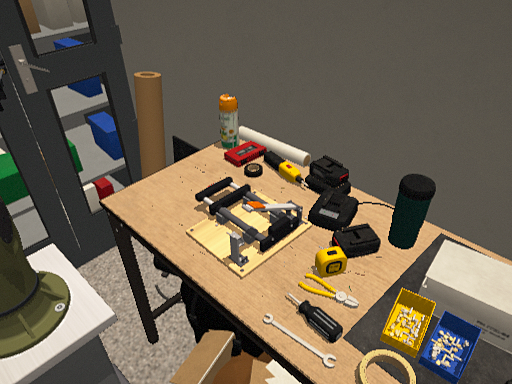

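Top view: the cradle is at about (195–290, 160–245). The handle pulls to image left (world +y), with the red button at (191,195), the orange pad at (274,210) and the catch at (274,235).

```bash
cat >h.py <<'E'
import numpy as np,cv2
from bench import *
def ray(u,v,z,K,T):
    d=T[:3,:3]@np.linalg.inv(K)@np.array([u,v,1.]);o=T[:3,3];return o+d*(z-o[2])/d[2]
def cloud(d,K,T):
    v,u=np.mgrid[:d.shape[0],:d.shape[1]]
    P=np.stack([(u-K[0,2])/K[0,0]*d,(v-K[1,2])/K[1,1]*d,d],-1);return P@T[:3,:3].T+T[:3,3]
E
python3 - <<'E'
from h import *
z=np.load("top.npz");im,d,K,T=z["im"],z["d"],z["K"],z["T"]
P=cloud(d,K,T)
hsv=cv2.cvtColor(im,cv2.COLOR_RGB2HSV)
roi=np.zeros(d.shape,bool);roi[150:255,180:300]=1
print("bench z",np.median(P[150:240,130:170,2]))
print("board px",hsv[220,230],hsv[240,230],"bench",hsv[220,150])
# bright plywood at board height
m=(hsv[...,2]>215)&(hsv[...,1]>40)&(abs(P[...,2]-.012)<.006)&roi
m2=cv2.morphologyEx(m.astype(np.uint8),cv2.MORPH_OPEN,np.ones((3,3)))
c=max(cv2.findContours(m2,cv2.RETR_EXTERNAL,cv2.CHAIN_APPROX_NONE)[0],key=cv2.contourArea)
ys,xs=np.nonzero(m2)
q=np.array([ray(u,v,.012,K,T)[:2] for u,v in zip(xs,ys)],np.float32)
r=cv2.minAreaRect(q);print("board",r,cv2.boxPoints(r).round(3).tolist(),len(q))
for n,lo,hi,h in(("orange",8,16,.13),("red",0,6,.044)):
    mm=(hsv[...,0]>=lo)&(hsv[...,0]<=hi)&(hsv[...,1]>190)&(hsv[...,2]>120)&roi
    y,x=np.nonzero(mm);print(n,len(x),x.mean(),y.mean(),P[mm].mean(0).round(3),ray(x.mean(),y.mean(),h,K,T).round(3))
b=roi&(P[...,2]>.045)&(P[...,2]<.066)&(hsv[...,2]<70)
b[:,204:]=0
r2=cv2.minAreaRect(np.array([ray(u,v,.056,K,T)[:2] for v,u in zip(*np.nonzero(b))],np.float32));print("crossbar",r2,b.sum())
cv2.imwrite("pics/crop.png",cv2.resize(im[140:260,170:310,::-1],None,fx=5,fy=5,interpolation=cv2.INTER_CUBIC))
E
```

```text
bench z 0.0007294943305377055
board px [ 18 101 230] [ 22  92 245] bench [ 16  99 209]
board ((0.5418657064437866, -0.18704262375831604), (0.22143077850341797, 0.25971677899360657), 88.36022186279297) [[0.4090000092983246, -0.2939999997615814], [0.6690000295639038, -0.3009999990463257], [0.675000011920929, -0.07999999821186066], [0.41499999165534973, -0.0729999989271164]] 2793
orange 112 274.5 208.89285714285714 [ 0.5   -0.254  0.153] [ 0.503 -0.255  0.13 ]
red 18 190.5 193.0 [ 0.565 -0.009  0.049] [ 0.566 -0.008  0.044]
crossbar ((0.5627509355545044, -0.028197553008794785), (0.028206579387187958, 0.12923331558704376), 88.23682403564453) 339
```

View pics/crop.png

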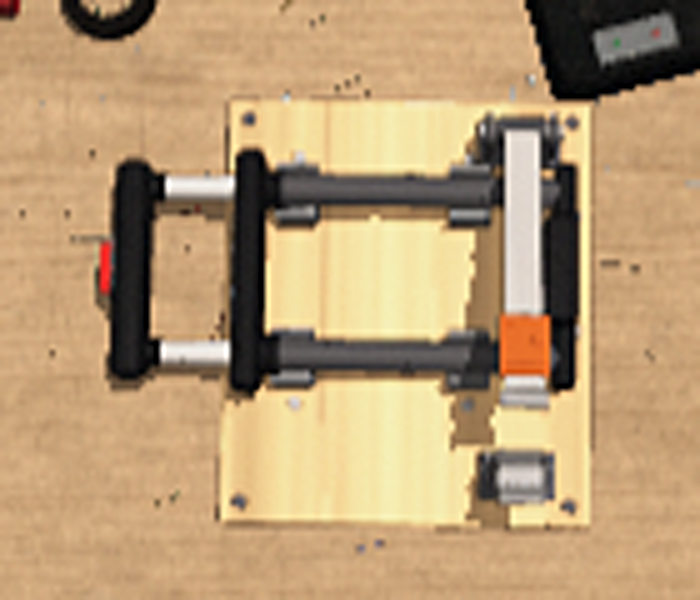

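Emit:
{"api": "arm_command", "payload": {"motion": [[20, -20, -10, 0, -4], [0, -55, -29, 0, -9], [0, -93, -49, 0, -14], [0, -130, -68, 0, -18], [0, -165, -86, 0, -21.4]], "newtons": 20}}

```text
time: 0.52
position: [0.3733, 0.4526, 0.2361]
tool_rot: [-0.039, -3.141, 0.001]
ft_force: [-0.1, 0.6, 0.0]
grip_width: 0.705
grip_force: 0.0
```

Emit:
{"api": "arm_command", "payload": {"motion": [[0, -23, -33, 0, 0], [0, -46, -66, 0, 0], [0, -69, -99, 0, 0], [0, -92, -132, 0, 0], [0, -113, -165, 0, 0]]}}

```text
time: 0.93
position: [0.4816, 0.2843, 0.2363]
tool_rot: [-0.045, -3.141, 0.0]
ft_force: [0.5, 1.0, -0.7]
grip_width: 0.323
grip_force: 0.0
```

Emit:
{"api": "arm_command", "payload": {"motion": [[0, 0, -38, 0, 0], [0, 0, -77, 0, 0], [0, 0, -117, 0, 0], [0, 0, -157, 0, 0], [0, 0, -197, 0, 0]]}}

```text
time: 1.35
position: [0.4745, 0.0875, 0.2362]
tool_rot: [-0.044, -3.141, -0.0]
ft_force: [0.7, 0.5, 0.2]
grip_width: 0.014
grip_force: 0.0
```

Emit:
{"api": "arm_command", "payload": {"motion": [[0, 0, -40, 0, 0], [0, 0, -80, 0, 0], [0, 0, -120, 0, 0], [0, 0, -160, 0, 0], [0, 0, -200, 0, 0]]}}

```text
time: 1.77
position: [0.4688, -0.1123, 0.2364]
tool_rot: [0.044, 3.141, 0.001]
ft_force: [0.5, -0.8, -0.9]
grip_width: 0.005
grip_force: 0.0
```

Emit:
{"api": "arm_command", "payload": {"motion": [[0, -6, -38, 0, 0], [0, -11, -75, 0, 0], [0, -16, -110, 0, 0], [0, -21, -140, 0, 0], [0, -21, -140, 0, 0]]}}

```text
time: 2.18
position: [0.4849, -0.2583, 0.2365]
tool_rot: [-0.059, -3.14, 0.008]
ft_force: [-0.7, -0.0, 0.6]
grip_width: -0.001
grip_force: 0.0
```

```bash
python3 - <<'E'
from h import *
s=get_state();print(s["position"],s["tool_rot"])
p=camera_params("wrist");im,d=get_image("wrist");np.savez("w1.npz",im=im,d=d,K=p["intrinsics"],T=p["extrinsics"])
K,T=p["intrinsics"],p["extrinsics"]
P=cloud(d,K,T);hsv=cv2.cvtColor(im,cv2.COLOR_RGB2HSV)
m=(hsv[...,0]>=6)&(hsv[...,0]<=16)&(hsv[...,1]>190)&(hsv[...,2]>100)&(P[...,2]>.08)
q=P[m];print(len(q),q.min(0).round(3),q.max(0).round(3),np.median(q,0).round(3))
cv2.imwrite("pics/w1.png",im[...,::-1])
E
```

```text
[ 0.48493698 -0.25826608  0.23647528] [-0.05863436 -3.14043338  0.00760175]
703 [ 0.419 -0.268  0.149] [ 0.498 -0.241  0.384] [ 0.487 -0.256  0.157]
```

View pics/w1.png

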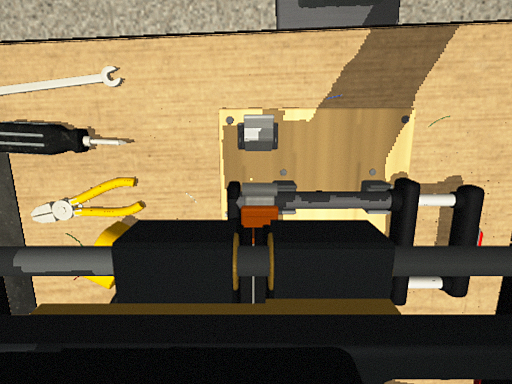

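Wrist view: the closed fingers are just over the outer part of the orange pad (260,215), and the catch is clear of them at (258,130). I'll press down.

Emit:
{"api": "arm_command", "payload": {"motion": [[0, -1, 4, 30, 0], [0, -1, 4, 60, 0], [0, -1, 4, 75, 0], [0, -1, 4, 85, 0], [0, -1, 4, 95, 0]]}}

```text
time: 2.65
position: [0.4879, -0.2458, 0.1411]
tool_rot: [0.042, 3.141, 0.001]
ft_force: [-1.1, 0.4, 3.8]
grip_width: 0.008
grip_force: 1.6
```

Emit:
{"api": "arm_command", "payload": {"motion": [[0, 0, 0, 10, 0], [0, 0, 0, 20, 0], [0, 0, 0, 30, 0], [0, 0, 0, 38, 0], [0, 0, 0, 44, 0]]}}

```text
time: 3.07
position: [0.4865, -0.2471, 0.097]
tool_rot: [-0.045, -3.139, -0.001]
ft_force: [-4.2, 1.2, 8.1]
grip_width: 0.006
grip_force: 4.1
```

Emit:
{"api": "arm_command", "payload": {"motion": [[0, 0, -2, 3, 0], [0, 0, -3, 6, 0], [0, 0, -3, 9, 0], [0, 0, -3, 11, 0], [0, 0, -3, 12, 0]]}}

```text
time: 3.48
position: [0.4872, -0.2494, 0.0863]
tool_rot: [-0.044, -3.14, -0.003]
ft_force: [-6.9, 4.0, 19.2]
grip_width: 0.007
grip_force: 9.3
```

Emit:
{"api": "arm_command", "payload": {"motion": [[0, 0, 0, 1, 0], [0, 0, 0, 1, 0], [0, 0, 0, -5, 0], [0, 0, 0, -15, 0], [0, 0, 0, -30, 0]]}}

```text
time: 3.9
position: [0.4869, -0.2496, 0.1147]
tool_rot: [-0.044, -3.139, -0.0]
ft_force: [-0.7, 1.1, -0.3]
grip_width: 0.008
grip_force: 0.0
```

Emit:
{"api": "arm_command", "payload": {"motion": [[0, 0, 0, -30, 0], [20, 0, 0, -60, 0], [50, 0, 0, -80, 0], [75, 0, 0, -90, 0], [75, 0, 0, -90, 0]]}}

```text
time: 4.32
position: [0.4891, -0.2506, 0.2077]
tool_rot: [0.044, 3.137, -0.002]
ft_force: [0.4, -0.4, 0.0]
grip_width: 0.224
grip_force: 0.0
```

```bash
python3 - <<'E'
from h import *
s=get_state();print(s["position"],s["tool_rot"],s["ft_force"])
for n in("top","scene"):
    p=camera_params(n);im,d=get_image(n);K,T=p["intrinsics"],p["extrinsics"]
    P=cloud(d,K,T);hsv=cv2.cvtColor(im,cv2.COLOR_RGB2HSV)
    m=(hsv[...,0]>=6)&(hsv[...,0]<=16)&(hsv[...,1]>190)&(hsv[...,2]>100)&(abs(P[...,1]+.255)<.04)&(abs(P[...,0]-.49)<.05)
    q=P[m];print(n,len(q),np.median(q,0).round(3) if len(q) else "")
    m=((hsv[...,0]<=5)|(hsv[...,0]>=175))&(hsv[...,1]>190)&(hsv[...,2]>90)&(abs(P[...,1])<.04)&(abs(P[...,0]-.56)<.05)
    q=P[m];print(n,"red",len(q),q.mean(0).round(4) if len(q) else "")
    m=(hsv[...,2]<70)&(abs(P[...,2]-.054)<.005)&(abs(P[...,1]+.025)<.03)&(abs(P[...,0]-.565)<.1)
    q=P[m];print(n,"bar",len(q),q.mean(0).round(4) if len(q) else "")
    cv2.imwrite(f"pics/{n}2.png",cv2.resize(im[140:290,170:350,::-1],None,fx=4,fy=4,interpolation=cv2.INTER_CUBIC))
E
```

```text
[ 0.48906286 -0.25056015  0.20768145] [ 4.40578831e-02  3.13660084e+00 -1.56912222e-03] [ 0.41722235 -0.41657259  0.04775205]
top 0 
top red 18 [ 0.5652 -0.0086  0.0502]
top bar 274 [ 0.5612 -0.0263  0.0545]
scene 131 [ 0.473 -0.255  0.074]
scene red 3 [ 0.557  -0.0111  0.0491]
scene bar 204 [ 0.5556 -0.03    0.053 ]
```

View pics/scene2.png

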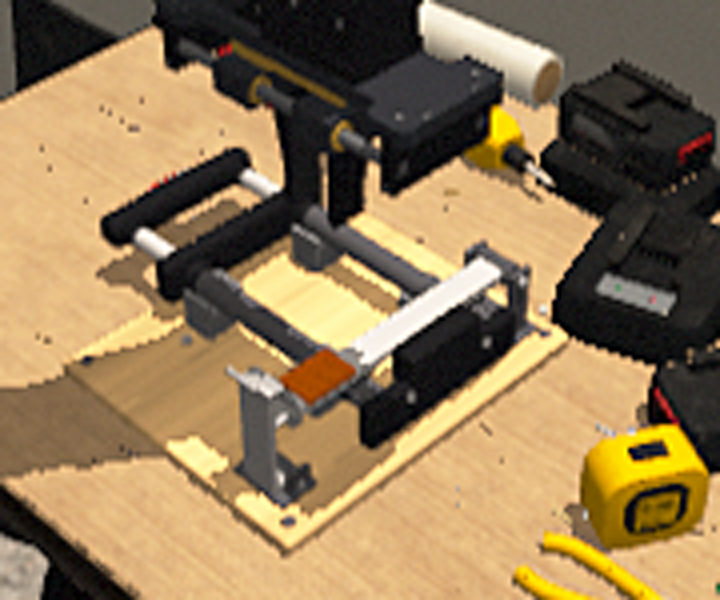

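The clamp bar is level with the catch over its end, and the unit is home. Next is the crossbar.

Emit:
{"api": "arm_command", "payload": {"motion": [[60, -10, 30, 0, 0], [60, -22, 69, 0, 0], [60, -34, 108, 0, 0], [60, -46, 147, 0, 0], [60, -56, 186, 0, 0]]}}

```text
time: 4.83
position: [0.5482, -0.0636, 0.2033]
tool_rot: [-0.045, -3.138, -0.0]
ft_force: [0.8, -1.7, 0.6]
grip_width: 0.656
grip_force: 0.0
```

Emit:
{"api": "arm_command", "payload": {"motion": [[60, -8, 25, 0, 0], [60, -14, 47, 0, 0], [60, -14, 47, 20, 0], [60, -14, 47, 40, 0], [60, -14, 47, 50, 0]]}}

```text
time: 5.25
position: [0.5617, -0.0183, 0.151]
tool_rot: [-0.042, -3.135, 0.002]
ft_force: [-0.7, 0.7, -0.6]
grip_width: 0.689
grip_force: 0.0
```

```bash
python3 - <<'E'
from h import *
s=get_state();print(s["position"],s["tool_rot"],s["grip_width"]*87)
p=camera_params("wrist");im,d=get_image("wrist")
cv2.imwrite("pics/w2.png",im[...,::-1])
E
```

```text
[ 0.56167728 -0.01833445  0.15101913] [-4.22329023e-02 -3.13475294e+00  1.55544553e-03] 59.94448918237632
```

View pics/w2.png

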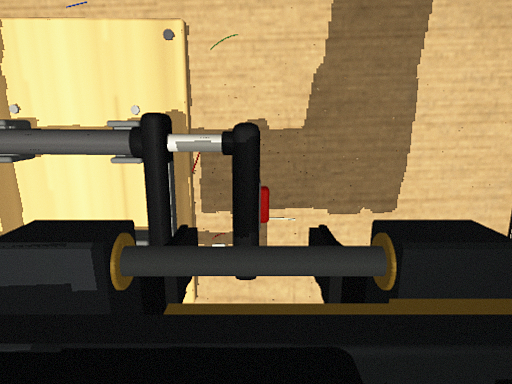

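The fingers straddle the crossbar (232–258) and the button (264,204), so I'll go down.

Emit:
{"api": "arm_command", "payload": {"motion": [[60, -3, 0, 25, 0], [60, -3, 0, 50, 0], [60, -3, 0, 75, 0], [60, -3, 0, 98, 0], [60, -3, 0, 110, 0]]}}

```text
time: 5.72
position: [0.5649, -0.0196, 0.0424]
tool_rot: [-0.046, -3.136, 0.001]
ft_force: [-1.7, -0.4, -1.0]
grip_width: 0.688
grip_force: 0.0
```

Emit:
{"api": "arm_command", "payload": {"motion": [[40, 0, 0, 0, 0], [26, 0, 0, 0, 0], [18, 0, 0, 0, 0], [15, 0, 0, 0, 0], [15, 0, 0, 0, 0]], "newtons": 25}}

```text
time: 6.13
position: [0.5683, -0.0191, 0.0471]
tool_rot: [0.045, 3.139, 0.001]
ft_force: [0.8, -0.2, -0.5]
grip_width: 0.395
grip_force: 0.0
```

Emit:
{"api": "arm_command", "payload": {"motion": [[15, 0, 0, 0, 0], [15, 0, 0, 0, 0], [15, 0, 0, 0, 0], [15, 0, 0, 0, 0], [15, 0, 0, 0, 0]]}}

```text
time: 6.55
position: [0.5682, -0.0203, 0.0468]
tool_rot: [0.046, 3.139, -0.001]
ft_force: [-0.2, -4.1, 6.8]
grip_width: 0.274
grip_force: 25.0
```

The opening is 23.8 mm, so the button is fully in. I'll pull.

Emit:
{"api": "arm_command", "payload": {"motion": [[15, 0, 4, 0, 0], [15, 0, 10, 0, 0], [15, 0, 17, 0, 0], [15, 0, 24, 0, 0], [15, 0, 31, 0, 0]], "newtons": 35}}

```text
time: 6.97
position: [0.5691, 0.0097, 0.0468]
tool_rot: [0.047, 3.139, -0.003]
ft_force: [-0.3, -5.1, 5.6]
grip_width: 0.273
grip_force: 35.0
```

Emit:
{"api": "arm_command", "payload": {"motion": [[15, 0, 8, 0, 0], [15, 0, 16, 0, 0], [15, 0, 24, 0, 0], [15, 0, 32, 0, 0], [15, 0, 40, 0, 0]]}}

```text
time: 7.38
position: [0.5704, 0.0493, 0.0467]
tool_rot: [0.047, 3.139, -0.004]
ft_force: [0.5, -7.5, 5.6]
grip_width: 0.266
grip_force: 35.0
```

Emit:
{"api": "arm_command", "payload": {"motion": [[15, 0, 8, 0, 0], [15, 0, 16, 0, 0], [15, 0, 24, 0, 0], [15, 0, 32, 0, 0], [15, 0, 40, 0, 0]]}}

```text
time: 7.8
position: [0.5718, 0.0888, 0.0468]
tool_rot: [0.048, 3.138, -0.005]
ft_force: [-0.1, -7.3, 5.5]
grip_width: 0.273
grip_force: 35.0
```

Emit:
{"api": "arm_command", "payload": {"motion": [[15, 0, 6, 0, 0], [15, 0, 11, 0, 0], [15, 0, 15, 0, 0], [15, 0, 18, 0, 0], [15, 0, 20, 0, 0]]}}

```text
time: 8.22
position: [0.5724, 0.1089, 0.0468]
tool_rot: [0.047, 3.138, -0.005]
ft_force: [1.7, -10.0, 6.3]
grip_width: 0.271
grip_force: 34.9
```

Emit:
{"api": "arm_command", "payload": {"motion": [[15, 0, 1, 0, 0], [15, 0, 2, 0, 0], [15, 0, 3, 0, 0], [15, 0, 3, 0, 0], [15, 0, 3, 0, 0]]}}

```text
time: 8.63
position: [0.5725, 0.109, 0.0467]
tool_rot: [0.05, 3.139, -0.009]
ft_force: [-0.5, -11.7, 6.7]
grip_width: 0.269
grip_force: 35.0
```

```bash
python3 - <<'E'
from h import *
s=get_state();print(s["position"],s["ft_force"],s["grip_width"]*87,s["grip_force"])
im,d=get_image("scene");p=camera_params("scene")
P=cloud(d,p["intrinsics"],p["extrinsics"]);hsv=cv2.cvtColor(im,cv2.COLOR_RGB2HSV)
m=(hsv[...,0]>=6)&(hsv[...,0]<=16)&(hsv[...,1]>190)&(hsv[...,2]>100)&(abs(P[...,1]+.255)<.04)&(abs(P[...,0]-.49)<.05)
print(m.sum(),np.median(P[m],0).round(3))
cv2.imwrite("pics/s3.png",cv2.resize(im[120:290,150:350,::-1],None,fx=3.5,fy=3.5,interpolation=cv2.INTER_CUBIC))
E
```

```text
[0.57248859 0.10899874 0.04668396] [ -0.49959587 -11.7293354    6.73857893] 23.3620513021483 34.99260432086885
137 [ 0.473 -0.255  0.073]
```

View pics/s3.png

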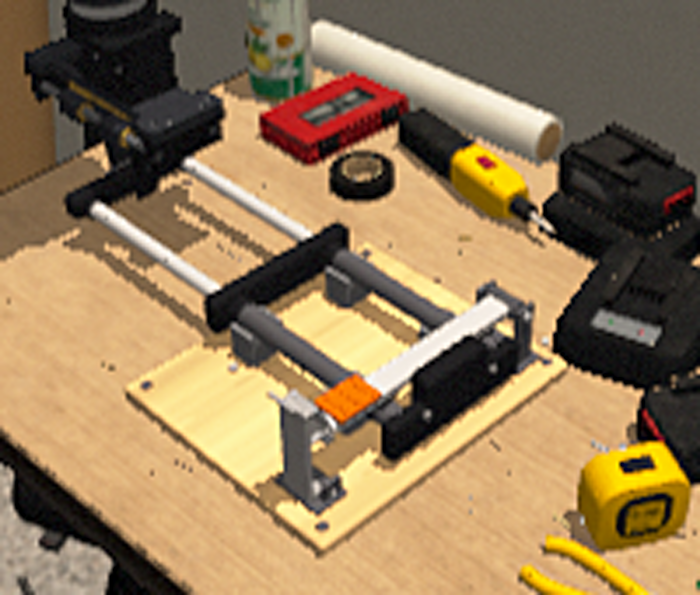

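The handle has reached its stop: the commanded pull advances but it no longer moves, the clamp is held, and the button is in. I'll hand it in.

```bash
python3 -c "
from bench import *
print(close_job())"
```

```text
the job is handed in; nothing more can be done
None
```

I handed the job in with the clamp bar held by its catch and the crossbar held at the second stop (about 129 of 130 mm out), button squeezed in; no loose thing was touched, and the hand-in gave no verdict.

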